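Fit the instrument cover and cure its seam

ROBOT

A 6-joint arm with a two-finger parallel gripper is mounted at the origin on the work surface. World frame = base frame: x ahead of the robot, y to its left, z up, the work surface at z = 0. Lengths are in m, angles in rad, forces in N, time in s.
With the tool pointing down it reaches from about 0.3 to 1 m from the base axis. Payload 5.1 kg.
Tool frame: the origin (TCP) lies between the finger pads; the fingertips stand 22 mm ahead of it and the grasp point (between the pads) lies 3 mm ahead of it (ctrl.tip_reach is the distance from the TCP to the fingertips, in m); z points along the fingers, y is the direction in which the jaws open and shut (so a half turn about z gives the same grasp; the last joint's range is limited). The gripper opens to 95 mm and grips with 3 to 60 N. Pads are 20 mm wide; open, the fingers measure 119 mm over their backs; the gripper's body (75 mm by 180 mm) begins 59 mm behind the grasp point.
Start: joints at [-1.211, 0.124, 1.65, -0, 1.367, -0.083], TCP at [0.278, -0.587, 0.237] pointing down, gripper open.
Joint ranges: [-2.61, 2.61], [-1.02, 2.33], [0.03, 2.71], [-1.35, 4.49], [0.32, 2.68], [-2.91, 2.91]. Speed limits (rad/s): [2.57, 2.57, 3.14, 3.14, 3.14, 3.14].

INTERFACE

Orientations are given as [roll, pitch, yaw] about the fixed x, y, z axes, in that order (R = Rz(yaw) Ry(pitch) Rx(roll)).
In Python, from cell import ctrl gives the robot as it stands.
- The arm moves only by the tool apply_moves, never from a script. Its argument "increments" is a list of rows, each an object with "linear": the shift along the tool's x, y, z in mm, a list of three; "twist": the turn, a rotation vector about the tool's x, y, z in rad, a list of three; "hand": the closure, from 0 (fully open) to 1 (shut). In form: [{"linear": [tx, ty, tz], "twist": [rx, ry, rz], "hand": hand}, ...]. A call has 1 to 20 rows; each row shifts and turns the pose as measured when the row begins, along the tool's axes as they then stand; what a row does not reach is not made up. A row lasts 1/8 s, in which the tool goes at most 62.5 mm and 10.7 degrees, less where a joint would pass 70% of its speed; a pose out of reach is approached as far as the arm can. A call is refused whole if a number of a shift passes 62.5 or a number of a turn 0.188, either way. A call with a gripper value outside its range is refused whole. The fingers move at their own pace and stop on an object; "newtons" is the grip in N (left out, the last holds). Time passes only in rows, so rows that do not move let the fingers close. It gives the time, the measured TCP pose, the force and the opening at its end, in the units of the state.
- ctrl.get_obs(): the state, without advancing time (a new reading comes with each control period).
- ctrl.snapshot(name): name is "side" or "top" or "wrist"; returns a dict with "pixels" (400x640x3 uint8, red, green, blue), "camera_matrix" (3x3 intrinsics, pixels), "k1" (the pictures are not rectified: a ray, as slopes to the right and down, at radius r is drawn at 1 + k1 r^2 times it, then the intrinsics apply), "cam_to_world" (4x4, takes a point from camera to world coordinates); the wrist camera has in their place "hand_eye" (4x4, takes a point from camera to tool coordinates, whose origin is the TCP and whose axes are the flange's). Camera axes: x right, y down, z forward; pixel columns grow to the right and rows downward; lengths in m; the calibration is good to about 2 mm. A picture is of the moment at which its call begins: read the wrist's pose just before it. There is no depth.
- ctrl.sign_off(): hands the job in, once; it reports no verdict.
The state is a dict: "t": time; "joints": joint angles; "joint_velocities": joint speeds; "joint_efforts": joint torques, N m; "ee_pos": TCP position; "orientation": TCP orientation; "wrist_force": force on the tool from outside, world axes, zero at the start; "torque": the same for the moment, N m; "width": opening from 0.0 (shut) to 1.0 (fully open).
Only numpy, scipy, OpenCV 4.12 (cv2) and the standard library are available. Lean on these libraries where they do the work, as an engineer would, in place of code of your own. Each camera call takes 0.05 s, during which the arm holds its last target. There are 200 camera calls.

TASK

Close up the instrument case: lower the loose cover gently (do not drop it) over the two pegs of the case base, the right way round, until it sits fully home. Then take the curing pen out of its stand and pass its tip slowly, at about 3 centimetres a second and less than a centimetre above it, along the whole seam between the cover and the raised rear block, from the thick-peg end to the thin-peg end, and stand the pen back in its stand. Leave the spool and the jar where they are.

Things in the scene. Friction and masses are not known exactly. Their poses are not given: they have to be found in the camera images.
- case_base: Black case base, fixed, x -55 to 85 mm, y -90 to 90. Its deck, 20 mm above the bench, has two steel pegs; the raised rear block (x 46.5 to 85) is 40 mm high. Origin: on the bench midway between the pegs; x to the block, y to the thick peg, z up. Cover home: its frame matches this one, 20 mm higher, its top level with the block, a 4 mm seam between, pegs 10 mm out of its top.
- peg_thick (a point): Top of the thick peg, 20 mm diameter, 30 mm tall above the deck, upper 9 mm tapered to 10 mm; at (0, 60, 50) mm in the base's frame, axes as the base's.
- peg_thin (a point): Top of the thin peg, 12 mm diameter, 30 mm tall above the deck, upper 9 mm tapered to 4 mm; at (0, -60, 50) mm in the base's frame, axes as the base's.
- seam_start (a point): Start of the seam, at the thick-peg end: in the middle of the 4 mm gap, level with the top of the rear block; at (44.5, 70, 40) mm in the base's frame, axes as the base's.
- seam_2 (a point): Point of the seam a quarter of the way along, at (44.5, 35, 40) mm in the base's frame.
- seam_3 (a point): Middle of the seam, at (44.5, 0, 40) mm in the base's frame.
- seam_4 (a point): Point of the seam three quarters of the way along, at (44.5, -35, 40) mm in the base's frame.
- seam_end (a point): End of the seam, at the thin-peg end, at (44.5, -70, 40) mm in the base's frame.
- cover: Grey plastic cover lying right way up on the bench, loose, about 0.35 kg: a slab 85 (x) x 160 (y) x 20 mm with a carrying handle on top and two holes right through. Origin: centre of its underside; y along its length towards the larger hole, z up.
- cover_handle (a point): Middle of the handle's grip bar, 46 mm above the cover's underside. The bar is 18 mm wide (x), 80 mm long (y) and spans 38 to 54 mm above the underside, on a foot at each end with a gap beneath.
- hole_large (a point): Centre of the larger hole (23 mm diameter) at the cover's underside, (0, 60, 0) mm in the cover's frame; goes on the thick peg.
- hole_small (a point): Centre of the smaller hole (15 mm diameter) at the cover's underside, (0, -60, 0) mm in the cover's frame; goes on the thin peg.
- pen: Aluminium curing pen, loose, 150 mm long, 80 g; stands upright, tip down, in its stand. Its upper part, from 60 mm above the tip, is a square grip 20 x 20 mm; below it is round, 18 mm, narrowing over the lowest 25 mm to a flat 14 mm tip. Origin: centre of the tip; z along the pen towards its other end, x and y square to the grip's flats.
- pen_stand: Black stand block, fixed on the bench, 70 x 70 mm, 55 mm tall, with one round upright hole in the middle of its top, 30 mm diameter and 45 mm deep. Origin: centre of its underside, z up.
- stand_floor (a point): Middle of the floor of the stand's hole, 10 mm above the bench.
- spool: Bystander: steel spool, 60 mm diameter, 45 mm tall. Origin: centre of its underside.
- jar: Bystander: small amber jar, 48 mm diameter, 65 mm tall. Origin: centre of its underside.
Not all that is in view belongs to the job. Leave any red look-alike of the pen alone. What is shaped like the cover but pink is not meant.

How it is judged:
By the outcome, as a careful person would: the job done as asked, in the order asked, and still so for the second after the job is handed in, with the robot touching nothing.
It also fails if it takes over 72 s, if anything falls off the work surface, if the arm or the gripper's body presses on something with over 40 N, if the wrist force passes 120 N, or if a joint passes its speed limit or range.

## Working session

There is one attempt and no reset: what is moved stays moved. The work goes in short steps, Python scripts to look and compute and a tool call to move; the robot and the scene stay as the last step left them, time stands still between calls to the robot, and variables do not carry over. Pictures are saved under pics/ and viewed, about 8 in all and at most 12, crops included, and the job is handed in when it is done.

Besides the shell and the picture viewer there is one more tool, called after "Call:" by a JSON object that holds its "api" and its "payload", one argument or row to a line. apply_moves: Moves the arm, as the interface text tells. Its arguments: {"type":"object","properties":{"increments":{"type":"array","items":{"type":"object","properties":{"linear":{"type":"array","items":{"type":"number"}},"twist":{"type":"array","items":{"type":"number"}},"hand":{"type":"number"}}}},"newtons":{"type":"number"}},"required":["increments"]}

```bash
mkdir -p pics
cat > h.py <<'E'
import numpy as np, cv2, pickle
from cell import ctrl
from scipy.spatial.transform import Rotation as R
def snap(n,f):
    o=ctrl.get_obs(); s=dict(ctrl.snapshot(n)); s['obs']=o
    if n=='wrist':
        T=np.eye(4);T[:3,:3]=R.from_euler('xyz',o['orientation']).as_matrix();T[:3,3]=o['ee_pos']
        s['cam_to_world']=T@np.array(s['hand_eye'])
    pickle.dump(s,open(f'pics/{f}.pkl','wb')); cv2.imwrite(f'pics/{f}.png',s['pixels'][:,:,::-1]); return s
def load(f): return pickle.load(open(f'pics/{f}.pkl','rb'))
def dist(s): return np.array([s['k1'],0,0,0,0],float)
def ray(s,uv):
    K=np.array(s['camera_matrix']);C=np.array(s['cam_to_world'])
    p=cv2.undistortPoints(np.array(uv,float).reshape(-1,1,2),K,dist(s)).reshape(-1,2)
    return C[:3,3],np.c_[p,np.ones(len(p))]@C[:3,:3].T
def onz(s,uv,z):
    o,d=ray(s,uv); return o+d*((z-o[2])/d[:,2])[:,None]
def proj(s,P):
    K=np.array(s['camera_matrix']);C=np.linalg.inv(s['cam_to_world'])
    return cv2.projectPoints(np.array(P,float).reshape(-1,3),cv2.Rodrigues(C[:3,:3])[0],C[:3,3],K,dist(s))[0].reshape(-1,2)
E
python3 - <<'E'
from h import *
for n in ('top','side','wrist'):
    s=snap(n,n+'0'); print(n,np.round(s['cam_to_world'],3).tolist(),np.round(s['camera_matrix'],0).tolist(),s['k1'])
print(ctrl.get_obs(),ctrl.tip_reach)
E
```

```text
top [[0.062, -0.977, 0.203, 0.254], [-0.998, -0.06, 0.015, 0.116], [-0.002, -0.204, -0.979, 1.517], [0.0, 0.0, 0.0, 1.0]] [[392.0, 0.0, 318.0], [0.0, 392.0, 196.0], [0.0, 0.0, 1.0]] -0.052970591263450884
side [[0.993, -0.074, 0.092, 0.444], [-0.119, -0.651, 0.75, -0.953], [0.004, -0.755, -0.655, 1.0], [0.0, 0.0, 0.0, 1.0]] [[464.0, 0.0, 313.0], [0.0, 464.0, 199.0], [0.0, 0.0, 1.0]] -0.13255410302100312
wrist [[0.428, -0.871, -0.24, 0.345], [-0.904, -0.413, -0.111, -0.555], [-0.002, 0.265, -0.964, 0.385], [0.0, 0.0, 0.0, 1.0]] [[358.0, 0.0, 320.0], [0.0, 358.0, 203.0], [0.0, 0.0, 1.0]] -0.06271719214164859
{'t': 0.15, 'joints': array([-1.21057447e+00,  1.24361900e-01,  1.65135551e+00,  1.19386693e-05,
        1.36747344e+00, -8.26271542e-02]), 'joint_velocities': array([ 0.00076141, -0.00106825, -0.00419973, -0.00144603, -0.00123722,
       -0.00029746]), 'joint_efforts': array([ 2.82376086e-04, -4.18189752e+01, -3.60472584e+01,  7.75301456e-02,
        4.69001010e-02, -1.17853174e-04]), 'ee_pos': array([ 0.2783345 , -0.58688822,  0.23566795]), 'orientation': array([-3.14000088e+00, -1.43553043e-04,  4.42846477e-01]), 'wrist_force': array([ 0.11194775,  0.18887628, -0.04060315]), 'torque': array([ 0.00603174, -0.02561371, -0.03215629]), 'width': 0.9979258036594375} 0.022
```

View pics/top0.png

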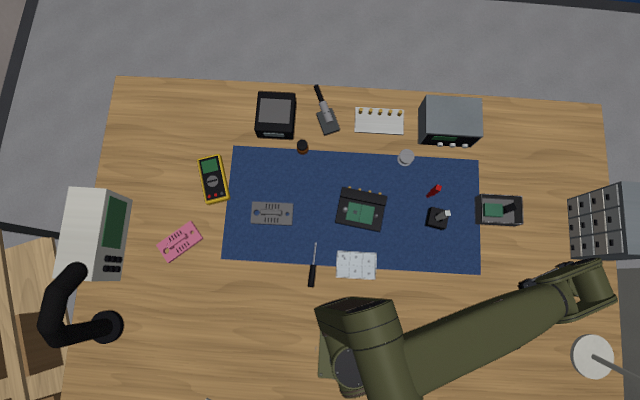

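View pics/side0.png

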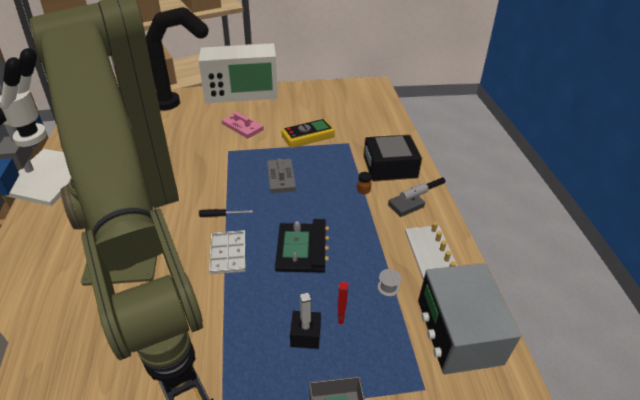

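Top picture: grey cover at (272,213), with the pink look-alike at (180,241) to be ignored. The case base is at (361,210), and the stand with the aluminium pen is at (438,216), with the red look-alike at (434,191). The jar is at (302,146) and the spool at (406,157). One enlarged composite will confirm these.

Run:
```python
from h import *
a=load('top0')['pixels'];b=load('side0')['pixels']
def crop(im,x,y,w,h,k): 
    c=cv2.resize(im[y:y+h,x:x+w],None,fx=k,fy=k,interpolation=cv2.INTER_CUBIC)
    for i in range(0,w,10): cv2.putText(c,str(x+i),(i*k,8),0,.3,(255,255,0),1);c[:4,i*k]=255
    for i in range(0,h,10): cv2.putText(c,str(y+i),(0,i*k+4),0,.3,(255,255,0),1)
    return c
r1=np.hstack([crop(a,240,190,65,45,6),crop(a,327,180,65,55,6)[:270]])
r2=np.hstack([crop(a,415,180,50,55,6),crop(b,270,270,80,55,6)])[:, :780]
r1=r1[:,:780]
cv2.imwrite('pics/c1.png',np.vstack([r1,r2])[:,:,::-1])
```

```text
(no output)
```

View pics/c1.png

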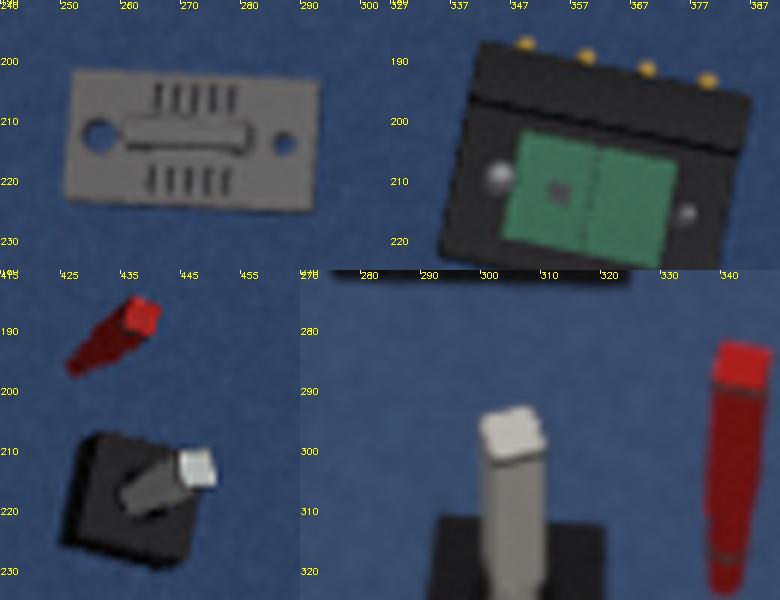

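The crop confirms the grey cover, with its large hole at (256.7,212.5) and small hole at (287.3,213.8). On the base, the thick peg is at (345.7,209.5) and the thin peg at (376.7,215.7). The silver pen's top is at (447.8,213), in the black stand.

Run:
```python
from h import *
s=load('top0')
H=onz(s,[(256.7,212.5),(287.3,213.8)],.02);P=onz(s,[(345.7,209.5),(376.7,215.7)],.05)
f=lambda A:(A.mean(0).round(4),np.linalg.norm(A[0]-A[1]).round(4),np.degrees(np.arctan2(*(A[0]-A[1])[1::-1])).round(1))
print('cover',H.round(4),f(H));print('base',P.round(4),f(P))
C=onz(s,[(252,201.5),(293,203.5),(292,225),(251,223)],.02);print('cover corners',C.round(3),C.mean(0).round(4))
print('seam',onz(s,[(340.5,196.5),(385.5,205.5)],.04).round(4))
print('pen top',onz(s,[(447.8,213)],.16).round(4))
st=onz(s,[(431.5,207.2),(449.5,211),(444,229.5),(427.5,226)],.055);print('stand',st.round(4),st.mean(0).round(4))
s2=load('side0'); 
print('side pen top',onz(s2,[(270+213/6,270+(432-270)/6)],.16).round(4))
o=s['obs']
```

```text
cover [[0.4857 0.3726 0.02  ]
 [0.488  0.2538 0.02  ]] (array([0.4869, 0.3132, 0.02  ]), np.float64(0.1189), np.float64(91.1))
base [[ 0.5134  0.0309  0.05  ]
 [ 0.4968 -0.0875  0.05  ]] (array([ 0.5051, -0.0283,  0.05  ]), np.float64(0.1196), np.float64(82.0))
cover corners [[0.528 0.395 0.02 ]
 [0.53  0.235 0.02 ]
 [0.446 0.232 0.02 ]
 [0.444 0.391 0.02 ]] [0.4867 0.3132 0.02  ]
seam [[ 0.5647  0.0527  0.04  ]
 [ 0.5401 -0.1214  0.04  ]]
pen top [[ 0.5033 -0.3229  0.16  ]]
stand [[ 0.5412 -0.2944  0.055 ]
 [ 0.5307 -0.3634  0.055 ]
 [ 0.4587 -0.3422  0.055 ]
 [ 0.4683 -0.2796  0.055 ]] [ 0.4998 -0.3199  0.055 ]
side pen top [[ 0.5065 -0.3211  0.16  ]]
```

Call:
{"api": "apply_moves", "payload": {
  "increments": [
    {"linear": [0,0,0],"twist": [0,0,-0.164],"hand": 0},
    {"linear": [0,0,0],"twist": [0,0,-0.164],"hand": 0},
    {"linear": [0,0,0],"twist": [0,0,-0.164],"hand": 0},
    {"linear": [0,0,0],"twist": [0,0,-0.164],"hand": 0},
    {"linear": [0,0,0],"twist": [0,0,-0.164],"hand": 0},
    {"linear": [0,0,0],"twist": [0,0,-0.164],"hand": 0},
    {"linear": [0,0,0],"twist": [0,0,-0.164],"hand": 0},
    {"linear": [0,0,0],"twist": [0,0,0],"hand": 0}
  ],
  "newtons": 30
}}

```text
t: 1.15
ee_pos: [0.2776, -0.585, 0.2312]
orientation: [-3.139, -0.008, 1.627]
wrist_force: [-0.4, -0.3, -0.1]
width: 0.999
```

```bash
cat > go.py <<'E'
import sys; from h import *
# usage: go.py x y z yaw_deg (tool down) -> shift (mm) in tool axes, and twist
x,y,z,w=map(float,sys.argv[1:5]); o=ctrl.get_obs()
A=R.from_euler('xyz',o['orientation']); B=R.from_euler('xyz',[np.pi,0,np.radians(w)])
d=1000*(np.array([x,y,z])-o['ee_pos'])
print('t',round(o['t'],2),'pos',o['ee_pos'].round(4),'ori',o['orientation'].round(4),'width',round(o['width'],3),'F',o['wrist_force'].round(1))
print('shift now',A.inv().apply(d).round(1),'twist',(A.inv()*B).as_rotvec().round(4),'shift after twist',B.inv().apply(d).round(1))
E
python3 go.py 0.487 0.313 0.16 91.1
```

```text
t 1.15 pos [ 0.2776 -0.585   0.2312] ori [-3.139  -0.0085  1.6271] width 0.999 F [-0.4 -0.3 -0.1]
shift now [884.1 259.8  78. ] twist [-0.0027 -0.0084  0.0371] shift after twist [893.8 226.6  71.2]
```

Call:
{"api": "apply_moves", "payload": {
  "increments": [
    {"linear": [52,14,0],"twist": [0,-0.004,0.018],"hand": 0},
    {"linear": [52,14,0],"twist": [0,-0.004,0.018],"hand": 0},
    {"linear": [52,14,0],"twist": [0,0,0],"hand": 0},
    {"linear": [52,14,0],"twist": [0,0,0],"hand": 0},
    {"linear": [52,14,0],"twist": [0,0,0],"hand": 0},
    {"linear": [52,14,0],"twist": [0,0,0],"hand": 0},
    {"linear": [52,14,0],"twist": [0,0,0],"hand": 0},
    {"linear": [52,14,0],"twist": [0,0,0],"hand": 0},
    {"linear": [52,14,0],"twist": [0,0,0],"hand": 0},
    {"linear": [52,14,0],"twist": [0,0,0],"hand": 0},
    {"linear": [52,14,0],"twist": [0,0,0],"hand": 0},
    {"linear": [52,14,0],"twist": [0,0,0],"hand": 0},
    {"linear": [52,14,0],"twist": [0,0,0],"hand": 0},
    {"linear": [52,14,0],"twist": [0,0,0],"hand": 0},
    {"linear": [52,14,0],"twist": [0,0,0],"hand": 0}
  ]
}}

```text
t: 3.02
ee_pos: [0.4929, 0.2167, 0.232]
orientation: [3.136, -0.001, 1.535]
wrist_force: [0.5, -0.6, 0.2]
width: 1.003
```

```bash
python3 go.py 0.487 0.313 0.16 91.1
```

```text
t 3.02 pos [0.4929 0.2167 0.232 ] ori [ 3.1362e+00 -8.0000e-04  1.5348e+00] width 1.003 F [ 0.5 -0.6  0.2]
shift now [95.9 -9.8 72. ] twist [ 0.0054 -0.0006 -0.0552] shift after twist [96.3 -4.1 72. ]
```

Call:
{"api": "apply_moves", "payload": {
  "increments": [
    {"linear": [22,-2,16],"twist": [0.005,0,-0.028],"hand": 0},
    {"linear": [22,-2,16],"twist": [0,0,-0.028],"hand": 0},
    {"linear": [22,-1,16],"twist": [0,0,0],"hand": 0},
    {"linear": [22,0,16],"twist": [0,0,0],"hand": 0},
    {"linear": [0,0,0],"twist": [0,0,0],"hand": 0},
    {"linear": [0,0,0],"twist": [0,0,0],"hand": 0}
  ]
}}

```text
t: 3.78
ee_pos: [0.488, 0.3111, 0.1661]
orientation: [3.141, -0.0, 1.582]
wrist_force: [0.7, -0.2, -0.0]
width: 0.999
```

```bash
python3 - <<'E'
from h import *
s=snap('wrist','w1'); print(proj(s,[(.4857,.3726,.02),(.488,.2538,.02),(.487,.313,.054)]).round(0),s['obs']['ee_pos'],s['obs']['orientation'])
E
python3 go.py 0.487 0.313 0.16 91.1
```

```text
[[318. 121.]
 [320. 257.]
 [319. 203.]] [0.48804907 0.31110282 0.16613429] [ 3.14138222e+00 -1.47964190e-05  1.58248766e+00]
t 3.83 pos [0.488  0.3109 0.1661] ori [ 3.1414e+00 -1.0000e-04  1.5823e+00] width 0.995 F [-0.4 -0.3  0.5]
shift now [ 2.1 -1.   6.1] twist [ 0.0002 -0.0001 -0.0077] shift after twist [ 2.1 -1.   6.1]
```

View pics/w1.png

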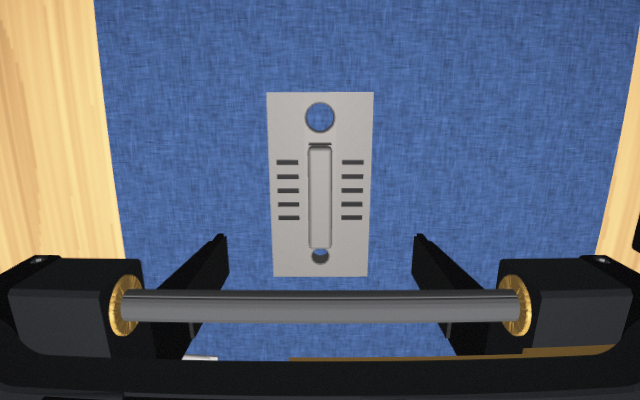

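The wrist view shows the cover's large hole at (319.5,116.5), the small hole at about (320,255) and the handle bar at x 309–331. This agrees with the prediction to about 3 mm.

```bash
python3 - <<'E'
from h import *
s=load('w1')
H=onz(s,[(319.5,116.5),(320,255)],.02); print(H.round(4),H.mean(0).round(4),np.linalg.norm(H[0]-H[1]))
C=onz(s,[(266.5,93),(374,92.5),(367.5,276),(273.5,276.5)],.02);print(C.round(4),C.mean(0).round(4))
b=onz(s,[(308,150),(331.5,150),(330.5,247),(310,247)],.054);print(b.round(4),b.mean(0).round(4))
E
python3 go.py 0.487 0.314 0.049 91.1
```

```text
[[0.4866 0.3762 0.02  ]
 [0.4883 0.2558 0.02  ]] [0.4875 0.316  0.02  ] 0.12044701998391867
[[0.4443 0.3942 0.02  ]
 [0.5297 0.3955 0.02  ]
 [0.5318 0.2355 0.02  ]
 [0.4462 0.234  0.02  ]] [0.488  0.3148 0.02  ]
[[0.4785 0.3533 0.054 ]
 [0.4956 0.3535 0.054 ]
 [0.4963 0.2776 0.054 ]
 [0.4802 0.2774 0.054 ]] [0.4877 0.3154 0.054 ]
t 3.83 pos [0.488  0.3109 0.1661] ori [ 3.1414e+00 -1.0000e-04  1.5823e+00] width 0.995 F [-0.4 -0.3  0.5]
shift now [  3.1  -1.  117.1] twist [ 0.0002 -0.0001 -0.0077] shift after twist [  3.1  -1.  117.1]
```

Call:
{"api": "apply_moves", "payload": {
  "increments": [
    {"linear": [2,0,18],"twist": [0,0,-0.008],"hand": 0},
    {"linear": [2,0,18],"twist": [0,0,0],"hand": 0},
    {"linear": [0,0,18],"twist": [0,0,0],"hand": 0},
    {"linear": [0,0,18],"twist": [0,0,0],"hand": 0},
    {"linear": [0,0,18],"twist": [0,0,0],"hand": 0},
    {"linear": [0,0,6],"twist": [0,0,0],"hand": 0},
    {"linear": [0,0,4],"twist": [0,0,0],"hand": 0},
    {"linear": [0,0,0],"twist": [0,0,0],"hand": 0},
    {"linear": [0,0,0],"twist": [0,0,0],"hand": 0}
  ]
}}

```text
t: 4.95
ee_pos: [0.4886, 0.3137, 0.0596]
orientation: [3.141, -0.0, 1.588]
wrist_force: [0.4, 0.4, 0.9]
width: 0.998
```

```bash
python3 go.py 0.4875 0.315 0.049 91
```

```text
t 4.95 pos [0.4886 0.3137 0.0596] ori [ 3.1408e+00 -1.0000e-04  1.5876e+00] width 0.998 F [0.4 0.4 0.9]
shift now [ 1.3 -1.1 10.6] twist [ 0.0008 -0.0001 -0.0007] shift after twist [ 1.3 -1.1 10.6]
```

Call:
{"api": "apply_moves", "payload": {
  "increments": [
    {"linear": [1,-1,5],"twist": [0,0,0],"hand": 0},
    {"linear": [0,0,5],"twist": [0,0,0],"hand": 0},
    {"linear": [0,0,0],"twist": [0,0,0],"hand": 0},
    {"linear": [0,0,0],"twist": [0,0,0],"hand": 1},
    {"linear": [0,0,0],"twist": [0,0,0],"hand": 1},
    {"linear": [0,0,0],"twist": [0,0,0],"hand": 1},
    {"linear": [0,0,0],"twist": [0,0,0],"hand": 1},
    {"linear": [0,0,0],"twist": [0,0,0],"hand": 1},
    {"linear": [0,0,0],"twist": [0,0,0],"hand": 1}
  ],
  "newtons": 40
}}

```text
t: 6.08
ee_pos: [0.4885, 0.3153, 0.0505]
orientation: [3.138, -0.001, 1.588]
wrist_force: [-0.2, -0.2, 0.2]
width: 0.425
```

```bash
python3 go.py 0.4875 0.315 0.049 91
```

```text
t 6.08 pos [0.4885 0.3153 0.0505] ori [ 3.1382e+00 -1.4000e-03  1.5876e+00] width 0.425 F [-0.2 -0.2  0.2]
shift now [-0.2 -1.   1.5] twist [ 0.0034 -0.0014 -0.0006] shift after twist [-0.2 -1.   1.5]
```

Still closing; continue.

Call:
{"api": "apply_moves", "payload": {
  "increments": [
    {"linear": [0,0,0],"twist": [0,0,0],"hand": 1},
    {"linear": [0,0,0],"twist": [0,0,0],"hand": 1},
    {"linear": [0,0,0],"twist": [0,0,0],"hand": 1},
    {"linear": [0,0,0],"twist": [0,0,0],"hand": 1},
    {"linear": [0,0,0],"twist": [0,0,0],"hand": 1}
  ]
}}

```text
t: 6.7
ee_pos: [0.4885, 0.3153, 0.0505]
orientation: [3.138, -0.001, 1.588]
wrist_force: [0.4, -0.5, 0.1]
width: 0.186
```

```bash
python3 go.py 0.4875 0.315 0.049 91
```

```text
t 6.7 pos [0.4885 0.3153 0.0505] ori [ 3.1383e+00 -1.4000e-03  1.5875e+00] width 0.186 F [ 0.4 -0.5  0.1]
shift now [-0.2 -1.   1.5] twist [ 0.0032 -0.0014 -0.0007] shift after twist [-0.2 -1.   1.5]
```

Gripped: opening 17.7 mm matches the 18 mm bar. I'll lift, and meanwhile cross-check the pegs in the side picture.

Call:
{"api": "apply_moves", "payload": {
  "increments": [
    {"linear": [0,0,-4],"twist": [0,0,0],"hand": 1},
    {"linear": [0,0,-6],"twist": [0,0,0],"hand": 1},
    {"linear": [0,0,-10],"twist": [0,0,0],"hand": 1},
    {"linear": [0,0,-16],"twist": [0,0,0],"hand": 1},
    {"linear": [0,0,-20],"twist": [0,0,0],"hand": 1},
    {"linear": [0,0,-20],"twist": [0,0,0],"hand": 1},
    {"linear": [0,0,-16],"twist": [0,0,0],"hand": 1},
    {"linear": [0,0,-6],"twist": [0,0,0],"hand": 1},
    {"linear": [0,0,0],"twist": [0,0,0],"hand": 1}
  ]
}}

```text
t: 7.82
ee_pos: [0.488, 0.3151, 0.1565]
orientation: [3.137, -0.002, 1.588]
wrist_force: [0.2, -0.1, -3.6]
width: 0.185
```

```bash
python3 go.py 0.507 -0.027 0.15 82
python3 - <<'E'
from h import *
b=load('side0')['pixels']
def crop(im,x,y,w,h,k): 
    c=cv2.resize(im[y:y+h,x:x+w],None,fx=k,fy=k,interpolation=cv2.INTER_CUBIC)
    for i in range(0,w,10): cv2.putText(c,str(x+i),(i*k,8),0,.3,(255,255,0),1);c[:4,i*k]=255
    for i in range(0,h,10): cv2.putText(c,str(y+i),(0,i*k+4),0,.3,(255,255,0),1)
    return c
cv2.imwrite('pics/c2.png',np.hstack([crop(b,272,214,60,60,8),crop(b,262,154,38,60,8)])[:,:,::-1])
E
```

```text
t 7.83 pos [0.488  0.3151 0.1565] ori [ 3.1370e+00 -2.1000e-03  1.5877e+00] width 0.185 F [ 0.2 -0.1 -3.6]
shift now [-342.4   13.2    5.9] twist [ 0.0045 -0.0024  0.1565] shift after twist [-336.1   66.4    6.5]
```

View pics/c2.png

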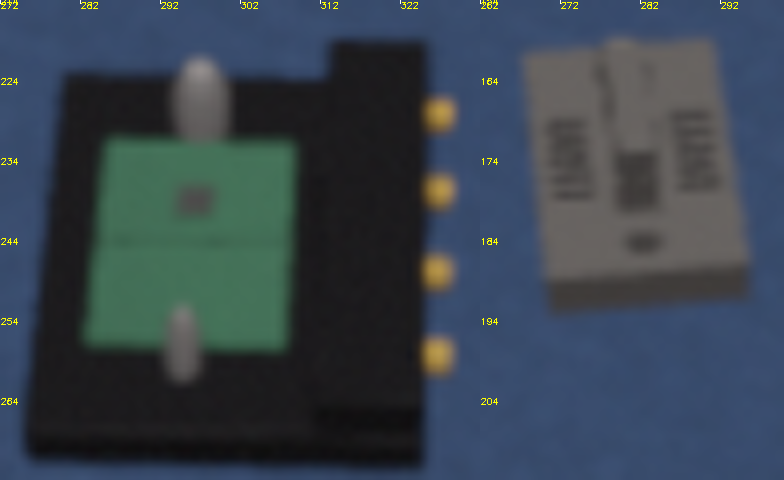

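The side crop shows the thick peg top at (296.9,222.3), the thin peg top at (294.6,252.5) and the cover's small hole at (282.6,184.2).

Run:
```python
from h import *
s=load('side0');t=load('top0')
P=onz(s,[(296.9,222.3),(294.6,252.5)],.05);print(P.round(4),P.mean(0),np.linalg.norm(P[0]-P[1]),np.degrees(np.arctan2(*(P[0]-P[1])[1::-1])))
print('small hole',onz(s,[(282.6,184.2)],.02))
```

```text
[[ 0.5186  0.0355  0.05  ]
 [ 0.501  -0.0837  0.05  ]] [ 0.50979692 -0.02412914  0.05      ] 0.12050726294402318 81.63943649740843
small hole [[0.4904029  0.25527629 0.02      ]]
```

Call:
{"api": "apply_moves", "payload": {
  "increments": [
    {"linear": [0,0,0],"twist": [0,0,0.05],"hand": 1},
    {"linear": [0,0,0],"twist": [0,0,0.06],"hand": 1},
    {"linear": [-8,2,0],"twist": [0,0,0.04],"hand": 1},
    {"linear": [-18,4,0],"twist": [0,0,0],"hand": 1},
    {"linear": [-30,6,0],"twist": [0,0,0],"hand": 1},
    {"linear": [-35,7,0],"twist": [0,0,0],"hand": 1},
    {"linear": [-35,7,0],"twist": [0,0,0],"hand": 1},
    {"linear": [-35,7,0],"twist": [0,0,0],"hand": 1},
    {"linear": [-35,7,0],"twist": [0,0,0],"hand": 1},
    {"linear": [-35,7,0],"twist": [0,0,0],"hand": 1},
    {"linear": [-30,6,0],"twist": [0,0,0],"hand": 1},
    {"linear": [-20,4,0],"twist": [0,0,0],"hand": 1},
    {"linear": [-12,2,0],"twist": [0,0,0],"hand": 1},
    {"linear": [-6,1,0],"twist": [0,0,0],"hand": 1},
    {"linear": [0,0,0],"twist": [0,0,0],"hand": 1},
    {"linear": [0,0,0],"twist": [0,0,0],"hand": 1}
  ]
}}

```text
t: 9.82
ee_pos: [0.5012, -0.0104, 0.1508]
orientation: [-3.137, 0.005, 1.434]
wrist_force: [-1.3, -0.3, -2.8]
width: 0.188
```

```bash
python3 go.py 0.5067 -0.025 0.11 81.9
```

```text
t 9.82 pos [ 0.5012 -0.0104  0.1508] ori [-3.1369  0.0052  1.4341] width 0.188 F [-1.3 -0.3 -2.8]
shift now [-13.5   7.7  40.8] twist [-0.0047  0.0053  0.0047] shift after twist [-13.7   7.5  40.8]
```

Call:
{"api": "apply_moves", "payload": {
  "increments": [
    {"linear": [-7,4,8],"twist": [-0.002,0.003,0.002],"hand": 1},
    {"linear": [-6,3,10],"twist": [-0.002,0.002,0.002],"hand": 1},
    {"linear": [0,0,10],"twist": [0,0,0],"hand": 1},
    {"linear": [0,0,6],"twist": [0,0,0],"hand": 1},
    {"linear": [0,0,2],"twist": [0,0,0],"hand": 1},
    {"linear": [0,0,0],"twist": [0,0,0],"hand": 1}
  ]
}}

```text
t: 10.58
ee_pos: [0.5059, -0.0239, 0.111]
orientation: [-3.139, -0.0, 1.432]
wrist_force: [0.8, -0.4, -3.2]
width: 0.188
```

```bash
python3 - <<'E'
from h import *
s=snap('wrist','w2'); t=snap('top','top2')
a=s['pixels'][60:360,120:520]; b=cv2.resize(t['pixels'][180:240,325:395],None,fx=5,fy=5,interpolation=cv2.INTER_CUBIC)
im=np.zeros((600,800,3),np.uint8); im[:300,:400]=a; im[:300,400:750]=b
c=cv2.resize(s['pixels'][60:135,270:370],None,fx=4,fy=4,interpolation=cv2.INTER_CUBIC); im[300:,:400]=c
c=cv2.resize(s['pixels'][230:305,270:370],None,fx=4,fy=4,interpolation=cv2.INTER_CUBIC); im[300:,400:]=c
cv2.imwrite('pics/c3.png',im[:,:,::-1])
E
python3 go.py 0.5067 -0.025 0.11 81.9
```

```text
t 10.68 pos [ 0.5062 -0.024   0.1114] ori [-3.1396e+00 -3.0000e-04  1.4321e+00] width 0.186 F [-0.7  0.6 -2.5]
shift now [-1.   0.7  1.4] twist [-0.002  -0.0003  0.0027] shift after twist [-1.   0.7  1.4]
```

View pics/c3.png

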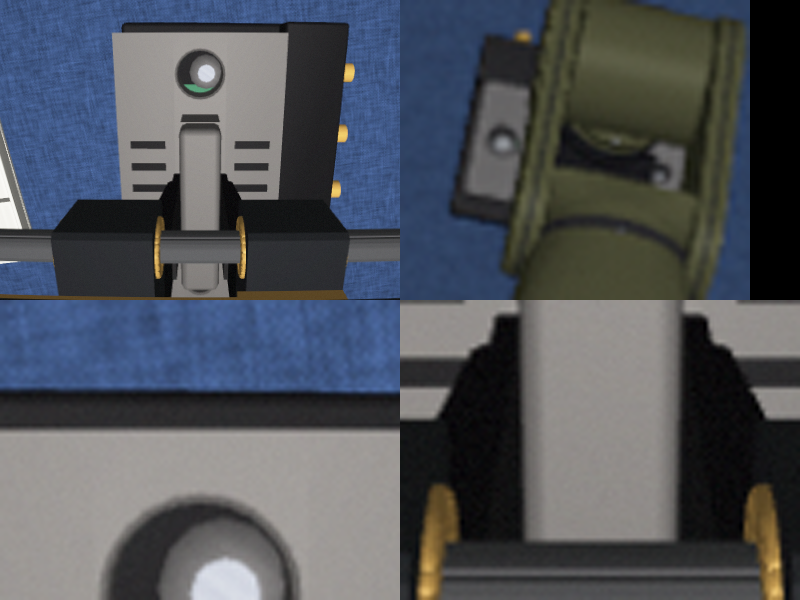

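The wrist view shows the thick peg's top at about (326,133) inside the large hole, whose rim is centred at about (320,134). The top view also shows the thin peg through the small hole.

Run:
```python
from h import *
s=load('w2');o=s['obs']; z=o['ee_pos'][2]
# refine: bright top disc and hole rim
g=cv2.cvtColor(s['pixels'],cv2.COLOR_RGB2GRAY)[100:170,280:370]
m=(g>195).astype(np.uint8); n,l,st,c=cv2.connectedComponentsWithStats(m); i=1+st[1:,4].argmax(); print('disc',c[i]+[280,100],st[i])
pk=c[i]+[280,100]
P=onz(s,[pk],.05)[0]; Hh=onz(s,[(320.3,134)],z-.049+.02)[0]
A=R.from_euler('xyz',o['orientation'])
print('peg',P,'hole',Hh,'diff tool mm',A.inv().apply(P-Hh)*1000,'tcp->peg tool',A.inv().apply(P-o['ee_pos'])*1000)
t=load('top2')
for y in range(196,222): pass
cv2.imwrite('pics/c4.png',cv2.resize(t['pixels'][198:222,335:390],None,fx=14,fy=14,interpolation=cv2.INTER_CUBIC)[:,:,::-1])
# predicted pixel positions in top view of rim centres & peg tops
a=np.radians(81.9);d=np.array([np.cos(a),np.sin(a),0])*.06
B=np.array([o['ee_pos'][0],o['ee_pos'][1],z-.029]);print('top pred holes',proj(t,[B+d,B-d]).round(1),'pegs',proj(t,[(.5134,.0309,.05),(.4968,-.0875,.05)]).round(1))
```

```text
disc [326.00934579 132.96261682] [ 38  25  17  17 214]
peg [0.51698563 0.03345677 0.05      ] hole [0.51402555 0.0357879  0.08200152] diff tool mm [-1.91089074  3.34212501 31.99174883] tcp->peg tool [58.34321672  3.17695282 61.01403881]
top pred holes [[345.1 207.7]
 [376.8 214.1]] pegs [[345.7 209.5]
 [376.7 215.7]]
```

View pics/c4.png

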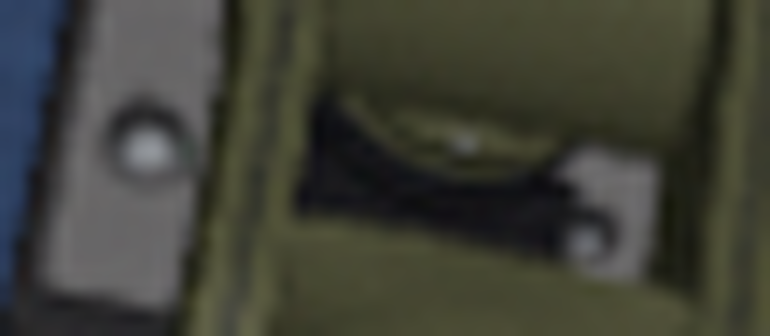

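Run:
```python
from h import *
t=load('top2');o=t['obs'];z=o['ee_pos'][2]-.029;A=R.from_euler('xyz',o['orientation'])
H=onz(t,[(345.6,208.1),(376.9,214.8)],z);P=onz(t,[(345.6,209.3),(376.8,215.4)],.05)
print(H.round(4),P.round(4),(A.inv().apply(P-H)*1000).round(1))
```

```text
[[ 0.513   0.0334  0.0822]
 [ 0.4949 -0.0837  0.0822]] [[ 0.5142  0.0313  0.05  ]
 [ 0.498  -0.0879  0.05  ]] [[-1.9  1.5 32.1]
 [-3.7  3.7 32.1]]
```

Call:
{"api": "apply_moves", "payload": {
  "increments": [
    {"linear": [-1,1.5,1],"twist": [0,0,0.001],"hand": 1},
    {"linear": [-1,1.5,1],"twist": [0,0,0.001],"hand": 1},
    {"linear": [0,0,1],"twist": [0,0,0],"hand": 1},
    {"linear": [0,0,0],"twist": [0,0,0],"hand": 1},
    {"linear": [0,0,0],"twist": [0,0,0],"hand": 1}
  ]
}}

```text
t: 11.3
ee_pos: [0.5098, -0.0266, 0.1093]
orientation: [3.142, -0.0, 1.43]
wrist_force: [0.1, -0.5, -2.5]
width: 0.183
```

```bash
cat > peg.py <<'E'
from h import *
import sys
s=snap('wrist',sys.argv[1]);o=s['obs']
g=cv2.cvtColor(s['pixels'],cv2.COLOR_RGB2GRAY)[100:170,280:370]
n,l,st,c=cv2.connectedComponentsWithStats((g>195).astype(np.uint8)); i=1+st[1:,4].argmax(); print('disc',c[i]+[280,100],st[i])
P=onz(s,[c[i]+[280,100]],.05)[0]; A=R.from_euler('xyz',o['orientation'])
print('tcp->peg tool (want 60.2,-.2)',A.inv().apply(P-o['ee_pos'])*1000)
E
python3 peg.py w3;python3 go.py 0.5067 -0.025 0.073 82
```

```text
disc [318.2629108  129.46478873] [ 30  22  17  16 213]
tcp->peg tool (want 60.2,-.2) [60.46080688 -1.2989439  59.29014259]
t 11.35 pos [ 0.5098 -0.0266  0.1092] ori [-3.1416e+00 -3.0000e-04  1.4300e+00] width 0.186 F [-0.8 -0.8 -2.6]
shift now [ 1.1 -3.2 36.3] twist [-0.     -0.0003 -0.0011] shift after twist [ 1.1 -3.2 36.2]
```

Call:
{"api": "apply_moves", "payload": {
  "increments": [
    {"linear": [0,-1,3],"twist": [0,0,0],"hand": 1},
    {"linear": [0,0,3],"twist": [0,0,0],"hand": 1},
    {"linear": [0,0,3],"twist": [0,0,0],"hand": 1},
    {"linear": [0,0,3],"twist": [0,0,0],"hand": 1},
    {"linear": [0,0,2],"twist": [0,0,0],"hand": 1},
    {"linear": [0,0,2],"twist": [0,0,0],"hand": 1},
    {"linear": [0,0,0],"twist": [0,0,0],"hand": 1}
  ]
}}

```text
t: 12.22
ee_pos: [0.5084, -0.0264, 0.0917]
orientation: [-3.141, -0.0, 1.43]
wrist_force: [0.4, -0.1, -3.5]
width: 0.188
```

```bash
python3 peg.py w4;python3 go.py 0.509 -0.0265 0.0705 82
```

```text
disc [320.83032491 131.76534296] [ 32  23  19  19 277]
tcp->peg tool (want 60.2,-.2) [60.42213014  0.13041397 41.73139724]
t 12.28 pos [ 0.5085 -0.0264  0.0919] ori [-3.1411e+00 -3.0000e-04  1.4301e+00] width 0.191 F [-0.2 -1.2 -3.5]
shift now [-0.   0.5 21.4] twist [-0.0005 -0.0003 -0.0011] shift after twist [-0.   0.5 21.4]
```

Call:
{"api": "apply_moves", "payload": {
  "increments": [
    {"linear": [0,0,2.5],"twist": [0,0,0],"hand": 1},
    {"linear": [0,0,2.5],"twist": [0,0,0],"hand": 1},
    {"linear": [0,0,2],"twist": [0,0,0],"hand": 1},
    {"linear": [0,0,2],"twist": [0,0,0],"hand": 1},
    {"linear": [0,0,2],"twist": [0,0,0],"hand": 1},
    {"linear": [0,0,0],"twist": [0,0,0],"hand": 1}
  ]
}}

```text
t: 13.02
ee_pos: [0.5086, -0.0264, 0.0803]
orientation: [-3.141, -0.0, 1.43]
wrist_force: [0.2, -0.1, -2.9]
width: 0.186
```

```bash
python3 peg.py w5;python3 go.py 0.509 -0.0265 0.0705 82
```

```text
disc [324.98138833 133.70674044] [   0    0   90   70 3976]
tcp->peg tool (want 60.2,-.2) [60.29659473  2.16031774 30.27612611]
t 13.07 pos [ 0.5087 -0.0264  0.0804] ori [ 3.1415e+00 -3.0000e-04  1.4301e+00] width 0.192 F [-1.   0.5 -2.6]
shift now [-0.1  0.3  9.9] twist [ 0.     -0.0003 -0.0011] shift after twist [-0.1  0.3  9.9]
```

Still free of contact (weight only). Going down the last 10 mm at about 12 mm/s.

Call:
{"api": "apply_moves", "payload": {
  "increments": [
    {"linear": [0,0,1.5],"twist": [0,0,0],"hand": 1},
    {"linear": [0,0,1.5],"twist": [0,0,0],"hand": 1},
    {"linear": [0,0,1.5],"twist": [0,0,0],"hand": 1},
    {"linear": [0,0,1.5],"twist": [0,0,0],"hand": 1},
    {"linear": [0,0,1],"twist": [0,0,0],"hand": 1},
    {"linear": [0,0,1],"twist": [0,0,0],"hand": 1}
  ]
}}

```text
t: 13.82
ee_pos: [0.5089, -0.0264, 0.0721]
orientation: [3.141, -0.0, 1.43]
wrist_force: [0.5, 0.2, -1.9]
width: 0.184
```

```bash
python3 go.py 0.509 -0.0265 0.0705 82
```

```text
t 13.82 pos [ 0.5089 -0.0264  0.0721] ori [ 3.1410e+00 -3.0000e-04  1.4301e+00] width 0.184 F [ 0.5  0.2 -1.9]
shift now [-0.1  0.1  1.6] twist [ 0.0006 -0.0003 -0.0011] shift after twist [-0.1  0.1  1.6]
```

Call:
{"api": "apply_moves", "payload": {
  "increments": [
    {"linear": [0,0,1],"twist": [0,0,0],"hand": 1},
    {"linear": [0,0,1],"twist": [0,0,0],"hand": 1},
    {"linear": [0,0,1],"twist": [0,0,0],"hand": 1},
    {"linear": [0,0,0.5],"twist": [0,0,0],"hand": 1}
  ]
}}

```text
t: 14.32
ee_pos: [0.5093, -0.0265, 0.0706]
orientation: [3.141, -0.0, 1.43]
wrist_force: [-1.8, -0.1, 0.7]
width: 0.185
```

```bash
python3 go.py 0.509 -0.0265 0.0705 82
```

```text
t 14.32 pos [ 0.5093 -0.0265  0.0706] ori [ 3.1415e+00 -2.0000e-04  1.4302e+00] width 0.185 F [-1.8 -0.1  0.7]
shift now [-0.  -0.3  0.1] twist [ 0.0001 -0.0002 -0.001 ] shift after twist [-0.  -0.3  0.1]
```

Call:
{"api": "apply_moves", "payload": {
  "increments": [
    {"linear": [0,0,1],"twist": [0,0,0],"hand": 1},
    {"linear": [0,0,1],"twist": [0,0,0],"hand": 1},
    {"linear": [0,0,1],"twist": [0,0,0],"hand": 1}
  ]
}}

```text
t: 14.7
ee_pos: [0.5094, -0.0265, 0.0706]
orientation: [-3.14, -0.0, 1.43]
wrist_force: [-6.0, 1.5, 7.5]
width: 0.186
```

```bash
python3 go.py 0.509 -0.0265 0.0705 82
```

```text
t 14.7 pos [ 0.5094 -0.0265  0.0706] ori [-3.1400e+00 -1.0000e-04  1.4304e+00] width 0.186 F [-6.   1.5  7.5]
shift now [-0.1 -0.4  0.1] twist [-0.0016 -0.0001 -0.0007] shift after twist [-0.1 -0.4  0.1]
```

Call:
{"api": "apply_moves", "payload": {
  "increments": [
    {"linear": [0,0,0],"twist": [0,0,0],"hand": 1},
    {"linear": [0,0,0],"twist": [0,0,0],"hand": 0.6},
    {"linear": [0,0,0],"twist": [0,0,0],"hand": 0.5},
    {"linear": [0,0,0],"twist": [0,0,0],"hand": 0.5},
    {"linear": [0,0,0],"twist": [0,0,0],"hand": 0.5},
    {"linear": [0,0,-5],"twist": [0,0,0],"hand": 0.5},
    {"linear": [0,0,-20],"twist": [0,0,0],"hand": 0.5},
    {"linear": [0,0,-30],"twist": [0,0,0],"hand": 0.5},
    {"linear": [0,0,-40],"twist": [0,0,0],"hand": 0.5},
    {"linear": [0,0,-40],"twist": [0,0,0],"hand": 0.5},
    {"linear": [0,0,-20],"twist": [0,0,0],"hand": 0.5},
    {"linear": [0,0,0],"twist": [0,0,0],"hand": 0.5}
  ]
}}

```text
t: 16.2
ee_pos: [0.5102, -0.0266, 0.2321]
orientation: [3.139, -0.0, 1.43]
wrist_force: [-0.0, -0.7, 0.0]
width: 0.498
```

```bash
python3 go.py 0.505 -0.41 0.24 82
python3 - <<'E'
from h import *
s=snap('wrist','w6')
E
```

```text
t 16.2 pos [ 0.5102 -0.0266  0.2321] ori [ 3.1386 -0.      1.4304] width 0.498 F [-0.  -0.7  0. ]
shift now [-380.3   48.5   -7.7] twist [ 0.003  -0.     -0.0008] shift after twist [-380.4   48.2   -7.9]
```

View pics/w6.png

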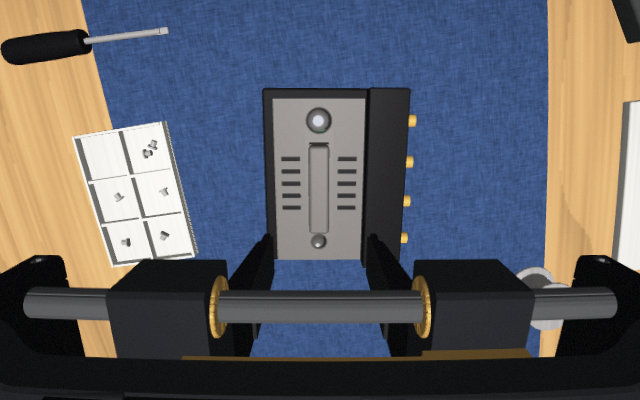

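The cover is seated. Both pegs stand through their holes, thick at (318,120) and thin at (318.5,240.5), and the seam is a narrow dark line at x≈365, next to the block. Now to the pen.

Call:
{"api": "apply_moves", "payload": {
  "increments": [
    {"linear": [-20,3,0],"twist": [0,0,0],"hand": 0.3},
    {"linear": [-40,5,-1],"twist": [0,0,0],"hand": 0.3},
    {"linear": [-50,6,-1],"twist": [0,0,0],"hand": 0.3},
    {"linear": [-50,6,-1],"twist": [0,0,0],"hand": 0.3},
    {"linear": [-50,6,-1],"twist": [0,0,0],"hand": 0.3},
    {"linear": [-50,6,-1],"twist": [0,0,0],"hand": 0.3},
    {"linear": [-40,5,-1],"twist": [0,0,0],"hand": 0.3},
    {"linear": [-20,3,0],"twist": [0,0,0],"hand": 0.3},
    {"linear": [-6,1,0],"twist": [0,0,0],"hand": 0.3},
    {"linear": [0,0,0],"twist": [0,0,0],"hand": 0.3},
    {"linear": [0,0,0],"twist": [0,0,0],"hand": 0.3}
  ]
}}

```text
t: 17.62
ee_pos: [0.4992, -0.3585, 0.2177]
orientation: [-3.12, -0.012, 1.435]
wrist_force: [0.0, -0.1, -0.1]
width: 0.699
```

```bash
python3 go.py 0.505 -0.322 0.2 82
python3 - <<'E'
from h import *
s=load('w6')
P=onz(s,[(318,120),(318.5,240.5)],.05);print(P.round(4),P.mean(0).round(4),np.linalg.norm(P[0]-P[1]),np.degrees(np.arctan2(*(P[0]-P[1])[1::-1])))
S=onz(s,[(366.5,97),(363,258)],.04);print('seam',S.round(4),np.degrees(np.arctan2(*(S[0]-S[1])[1::-1])))
w=snap('wrist','w7');cv2.imwrite('pics/c5.png',cv2.resize(w['pixels'][50:350,170:470],None,fx=2,fy=2,interpolation=cv2.INTER_CUBIC)[:,:,::-1])
E
```

```text
t 17.62 pos [ 0.4992 -0.3585  0.2177] ori [-3.1197 -0.0123  1.4349] width 0.699 F [ 0.  -0.1 -0.1]
shift now [36.7  1.2 18.1] twist [-0.022  -0.0123  0.0039] shift after twist [36.9  0.7 17.7]
[[ 0.5172  0.0338  0.05  ]
 [ 0.5011 -0.0815  0.05  ]] [ 0.5092 -0.0239  0.05  ] 0.11647459506559868 82.06615162500081
seam [[ 0.5643  0.0478  0.04  ]
 [ 0.5434 -0.1112  0.04  ]] 82.51898853801583
```

View pics/c5.png

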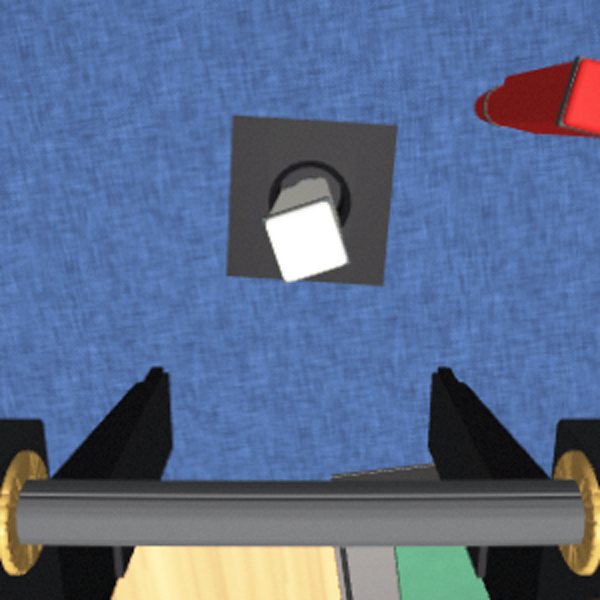

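The close view shows the silver pen's square top with corners (display) at (263,218), (328,200), (348,262) and (290,282), standing in the stand's hole. The red look-alike is well to the right.

Run:
```python
from h import *
w=load('w7')
q=np.array([(263,218),(328,200),(348,262),(290,282)])/2+[170,50]
C=onz(w,q,.16);e=np.roll(C,-1,0)-C
print(C.mean(0).round(4),np.linalg.norm(e,axis=1).round(4),(np.degrees(np.arctan2(e[:,1],e[:,0]))%90).round(1))
S=onz(w,np.array([(234,116),(397,126),(384,285),(228,275)])/2+[170,50],.055);e=np.roll(S,-1,0)-S;print('stand',S.mean(0).round(4),np.linalg.norm(e,axis=1).round(4),(np.degrees(np.arctan2(e[:,1],e[:,0]))%90).round(1))
```

```text
[ 0.5048 -0.3213  0.16  ] [0.0196 0.0192 0.0182 0.0206] [ 7.8 10.6 11.9 14.4]
stand [ 0.5049 -0.3219  0.055 ] [0.0694 0.0695 0.07   0.0693] [78.8 79.2 78.7 78.7]
```

Call:
{"api": "apply_moves", "payload": {
  "increments": [
    {"linear": [0,0,0],"twist": [-0.011,-0.006,-0.15],"hand": 0.3},
    {"linear": [0,0,0],"twist": [-0.008,-0.006,-0.15],"hand": 0.3},
    {"linear": [0,0,0],"twist": [0,0,0],"hand": 0.3},
    {"linear": [0,0,0],"twist": [0,0,0],"hand": 0.3}
  ]
}}

```text
t: 18.18
ee_pos: [0.5003, -0.3551, 0.2189]
orientation: [3.14, -0.002, 1.745]
wrist_force: [-0.2, -1.2, 0.5]
width: 0.702
```

```bash
python3 go.py 0.5048 -0.3214 0.2 101.2
```

```text
t 18.18 pos [ 0.5003 -0.3551  0.2189] ori [ 3.1401e+00 -2.2000e-03  1.7451e+00] width 0.702 F [-0.2 -1.2  0.5]
shift now [32.3 10.2 19. ] twist [ 0.0015 -0.0022 -0.0212] shift after twist [32.1 10.9 18.9]
```

Call:
{"api": "apply_moves", "payload": {
  "increments": [
    {"linear": [10,3,4],"twist": [0.001,-0.002,-0.018],"hand": 0.3},
    {"linear": [12,4,6],"twist": [0,0,0],"hand": 0.3},
    {"linear": [6,2,4],"twist": [0,0,0],"hand": 0.3},
    {"linear": [2,1,2],"twist": [0,0,0],"hand": 0.3},
    {"linear": [0,0,0],"twist": [0,0,0],"hand": 0.3}
  ]
}}

```text
t: 18.8
ee_pos: [0.5049, -0.3203, 0.2012]
orientation: [-3.141, -0.001, 1.763]
wrist_force: [-0.1, -0.8, 0.4]
width: 0.699
```

```bash
python3 go.py 0.5048 -0.3214 0.128 101.2
```

```text
t 18.8 pos [ 0.5049 -0.3203  0.2012] ori [-3.1413e+00 -1.2000e-03  1.7630e+00] width 0.699 F [-0.1 -0.8  0.4]
shift now [-1.1 -0.3 73.2] twist [-0.0003 -0.0012 -0.0033] shift after twist [-1.  -0.3 73.2]
```

Call:
{"api": "apply_moves", "payload": {
  "increments": [
    {"linear": [-1,0,8],"twist": [0,0,0],"hand": 0.3},
    {"linear": [0,0,14],"twist": [0,0,0],"hand": 0.3},
    {"linear": [0,0,16],"twist": [0,0,0],"hand": 0.3},
    {"linear": [0,0,16],"twist": [0,0,0],"hand": 0.3},
    {"linear": [0,0,10],"twist": [0,0,0],"hand": 0.3},
    {"linear": [0,0,5],"twist": [0,0,0],"hand": 0.3},
    {"linear": [0,0,2],"twist": [0,0,0],"hand": 0.3},
    {"linear": [0,0,0],"twist": [0,0,0],"hand": 0.3},
    {"linear": [0,0,0],"twist": [0,0,0],"hand": 1},
    {"linear": [0,0,0],"twist": [0,0,0],"hand": 1},
    {"linear": [0,0,0],"twist": [0,0,0],"hand": 1},
    {"linear": [0,0,0],"twist": [0,0,0],"hand": 1},
    {"linear": [0,0,0],"twist": [0,0,0],"hand": 1},
    {"linear": [0,0,0],"twist": [0,0,0],"hand": 1},
    {"linear": [0,0,0],"twist": [0,0,0],"hand": 1},
    {"linear": [0,0,0],"twist": [0,0,0],"hand": 1},
    {"linear": [0,0,0],"twist": [0,0,0],"hand": 1},
    {"linear": [0,0,0],"twist": [0,0,0],"hand": 1},
    {"linear": [0,0,0],"twist": [0,0,0],"hand": 1}
  ],
  "newtons": 30
}}

```text
t: 21.18
ee_pos: [0.5054, -0.3225, 0.126]
orientation: [3.141, 0.0, 1.762]
wrist_force: [-0.1, 0.9, 0.2]
width: 0.209
```

```bash
python3 go.py 0.5048 -0.3214 0.2 101.2
```

```text
t 21.18 pos [ 0.5054 -0.3225  0.126 ] ori [3.1410e+00 2.0000e-04 1.7617e+00] width 0.209 F [-0.1  0.9  0.2]
shift now [  1.2  -0.3 -74. ] twist [ 0.0006  0.0002 -0.0046] shift after twist [  1.2  -0.3 -74. ]
```

Pen gripped (19.9 mm). Lifting it straight out of the stand.

Call:
{"api": "apply_moves", "payload": {
  "increments": [
    {"linear": [0,0,-5],"twist": [0,0,0],"hand": 1},
    {"linear": [0,0,-10],"twist": [0,0,0],"hand": 1},
    {"linear": [0,0,-16],"twist": [0,0,0],"hand": 1},
    {"linear": [0,0,-20],"twist": [0,0,0],"hand": 1},
    {"linear": [0,0,-20],"twist": [0,0,0],"hand": 1},
    {"linear": [0,0,-14],"twist": [0,0,0],"hand": 1},
    {"linear": [0,0,-6],"twist": [0,0,0],"hand": 1},
    {"linear": [0,0,0],"twist": [0,0,0],"hand": 1}
  ]
}}

```text
t: 22.18
ee_pos: [0.5059, -0.3229, 0.2258]
orientation: [3.138, 0.003, 1.762]
wrist_force: [0.0, 0.3, -1.6]
width: 0.208
```

```bash
python3 go.py 0.5640 0.0427 0.22 101.2
```

```text
t 22.18 pos [ 0.5059 -0.3229  0.2258] ori [3.1385e+00 3.0000e-03 1.7617e+00] width 0.208 F [ 0.   0.3 -1.6]
shift now [348.  126.4   5.2] twist [ 0.0031  0.003  -0.0045] shift after twist [347.4 128.    5.8]
```

Call:
{"api": "apply_moves", "payload": {
  "increments": [
    {"linear": [10,4,0],"twist": [0.003,0.003,-0.004],"hand": 1},
    {"linear": [20,7,0],"twist": [0,0,0],"hand": 1},
    {"linear": [30,11,0],"twist": [0,0,0],"hand": 1},
    {"linear": [35,13,0],"twist": [0,0,0],"hand": 1},
    {"linear": [35,13,0],"twist": [0,0,0],"hand": 1},
    {"linear": [35,13,0],"twist": [0,0,0],"hand": 1},
    {"linear": [35,13,0],"twist": [0,0,0],"hand": 1},
    {"linear": [35,13,0],"twist": [0,0,0],"hand": 1},
    {"linear": [35,13,0],"twist": [0,0,0],"hand": 1},
    {"linear": [30,11,0],"twist": [0,0,0],"hand": 1},
    {"linear": [20,7,0],"twist": [0,0,0],"hand": 1},
    {"linear": [10,4,0],"twist": [0,0,0],"hand": 1},
    {"linear": [4,1,0],"twist": [0,0,0],"hand": 1},
    {"linear": [0,0,0],"twist": [0,0,0],"hand": 1},
    {"linear": [0,0,0],"twist": [0,0,0],"hand": 1}
  ]
}}

```text
t: 24.05
ee_pos: [0.5547, 0.0556, 0.2167]
orientation: [-3.127, -0.012, 1.773]
wrist_force: [-0.3, -0.5, -0.9]
width: 0.214
```

```bash
python3 go.py 0.5640 0.0427 0.18 101.2
```

```text
t 24.05 pos [0.5547 0.0556 0.2167] ori [-3.1267 -0.0121  1.7734] width 0.214 F [-0.3 -0.5 -0.9]
shift now [-14.9   7.   36.4] twist [-0.015  -0.0121  0.0073] shift after twist [-14.5   6.6  36.7]
```

Call:
{"api": "apply_moves", "payload": {
  "increments": [
    {"linear": [-5,2,8],"twist": [-0.008,-0.006,0.004],"hand": 1},
    {"linear": [-5,2,10],"twist": [-0.006,-0.006,0.003],"hand": 1},
    {"linear": [-3,2,8],"twist": [0,0,0],"hand": 1},
    {"linear": [0,0,4],"twist": [0,0,0],"hand": 1},
    {"linear": [0,0,0],"twist": [0,0,0],"hand": 1},
    {"linear": [0,0,0],"twist": [0,0,0],"hand": 1}
  ]
}}

```text
t: 24.8
ee_pos: [0.5632, 0.0416, 0.1835]
orientation: [-3.14, 0.001, 1.763]
wrist_force: [0.7, 0.4, -1.0]
width: 0.211
```

```bash
cat > tip.py <<'E'
from h import *
o=ctrl.get_obs();A=R.from_euler('xyz',o['orientation'])
tip=o['ee_pos']+A.apply([.001,0,.116]); B=R.from_euler('z',-8.04,degrees=True)
l=B.inv().apply(tip-[.509,-.0262,0])*1000
print('t',round(o['t'],2),'tip in base',l.round(1),'ori',o['orientation'].round(4),'F',o['wrist_force'].round(1))
import sys
if len(sys.argv)>1:
    g=np.array(list(map(float,sys.argv[1:4]))); print('shift',A.inv().apply(B.apply(g-l)).round(1),'twist',(A.inv()*R.from_euler('xyz',[np.pi,0,np.radians(101)])).as_rotvec().round(4))
E
python3 tip.py 44.5 76 46
python3 - <<'E'
from h import *
s=snap('side','s8');w=snap('wrist','w8');t=snap('top','t8')
x=[]
a=cv2.resize(s['pixels'][190:290,250:350],None,fx=4,fy=4,interpolation=cv2.INTER_CUBIC)
b=w['pixels'][0:400,180:580]
cv2.imwrite('pics/c8.png',np.hstack([a,b])[:,:,::-1])
E
```

```text
t 24.8 tip in base [43.7 75.5 67.5] ori [-3.1400e+00  6.0000e-04  1.7631e+00] F [ 0.7  0.4 -1. ]
shift [ 0.2  0.9 21.4] twist [-0.0016  0.0006  0.0004]
```

View pics/c8.png

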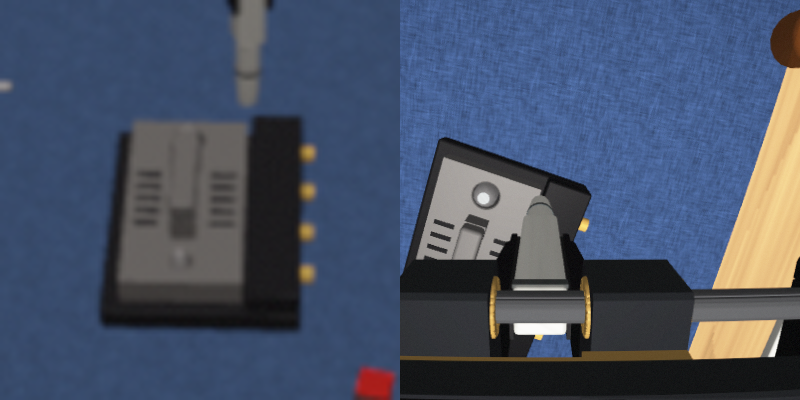

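The picture shows the pen upright in the jaws, with its tip at side pixel ≈(311.7,215.5), over the thick end of the seam. I'll check that pixel against the computed tip while lowering.

Call:
{"api": "apply_moves", "payload": {
  "increments": [
    {"linear": [0,0.5,5],"twist": [-0.001,0,0],"hand": 1},
    {"linear": [0,0.5,6],"twist": [0,0,0],"hand": 1},
    {"linear": [0,0,4],"twist": [0,0,0],"hand": 1},
    {"linear": [0,0,2],"twist": [0,0,0],"hand": 1},
    {"linear": [0,0,0],"twist": [0,0,0],"hand": 1},
    {"linear": [0,0,0],"twist": [0,0,0],"hand": 1}
  ]
}}

```text
t: 25.7
ee_pos: [0.5643, 0.042, 0.1656]
orientation: [3.142, 0.001, 1.764]
wrist_force: [0.6, -0.8, -1.0]
width: 0.207
```

```bash
python3 tip.py 44.5 76 45.5
python3 - <<'E'
from h import *
s=load('s8');o=s['obs'];A=R.from_euler('xyz',o['orientation'])
tip=o['ee_pos']+A.apply([.001,0,.116]);print('pred tip px',proj(s,[tip]),'seen as',onz(s,[(311.7,215.3)],tip[2]),tip)
E
```

```text
t 25.7 tip in base [45.  76.1 49.6] ori [3.1415e+00 8.0000e-04 1.7636e+00] F [ 0.6 -0.8 -1. ]
shift [ 0.1 -0.5  4.1] twist [0.0001 0.0008 0.0008]
pred tip px [[311.54296717 215.21941471]] seen as [[0.56328321 0.04203382 0.06745024]] [0.56286398 0.04243263 0.06745024]
```

Call:
{"api": "apply_moves", "payload": {
  "increments": [
    {"linear": [0,-0.3,2],"twist": [0,0,0],"hand": 1},
    {"linear": [0,-0.2,2],"twist": [0,0,0],"hand": 1},
    {"linear": [0,0,0],"twist": [0,0,0],"hand": 1},
    {"linear": [0,0,0],"twist": [0,0,0],"hand": 1},
    {"linear": [-3.5,-1.2,0],"twist": [0,0,0],"hand": 1},
    {"linear": [-3.5,-1.2,0],"twist": [0,0,0],"hand": 1},
    {"linear": [-3.5,-1.2,0],"twist": [0,0,0],"hand": 1},
    {"linear": [-3.5,-1.2,0],"twist": [0,0,0],"hand": 1}
  ]
}}

```text
t: 26.7
ee_pos: [0.5619, 0.0262, 0.1619]
orientation: [3.141, 0.001, 1.764]
wrist_force: [-0.4, -0.3, -0.8]
width: 0.209
```

```bash
python3 tip.py 44.5 -76 45.5
```

```text
t 26.7 tip in base [44.9 60.2 45.9] ori [3.1406e+00 1.2000e-03 1.7638e+00] F [-0.4 -0.3 -0.8]
shift [-128.6  -44.9    0.5] twist [0.001  0.0012 0.001 ]
```

Call:
{"api": "apply_moves", "payload": {
  "increments": [
    {"linear": [-3.3,-1.2,0],"twist": [0,0,0],"hand": 1},
    {"linear": [-3.3,-1.2,0],"twist": [0,0,0],"hand": 1},
    {"linear": [-3.3,-1.2,0],"twist": [0,0,0],"hand": 1},
    {"linear": [-3.3,-1.2,0],"twist": [0,0,0],"hand": 1},
    {"linear": [-3.3,-1.2,0],"twist": [0,0,0],"hand": 1},
    {"linear": [-3.3,-1.2,0],"twist": [0,0,0],"hand": 1},
    {"linear": [-3.3,-1.2,0],"twist": [0,0,0],"hand": 1},
    {"linear": [-3.3,-1.2,0],"twist": [0,0,0],"hand": 1},
    {"linear": [-3.3,-1.2,0],"twist": [0,0,0],"hand": 1},
    {"linear": [-3.3,-1.2,0],"twist": [0,0,0],"hand": 1}
  ]
}}

```text
t: 27.95
ee_pos: [0.5561, -0.0111, 0.1619]
orientation: [3.141, 0.001, 1.763]
wrist_force: [-0.5, 0.3, -0.9]
width: 0.212
```

```bash
python3 tip.py 44.5 -76 45.5
```

```text
t 27.95 tip in base [44.3 22.4 45.9] ori [3.1406e+00 1.2000e-03 1.7634e+00] F [-0.5  0.3 -0.9]
shift [-93.  -32.    0.5] twist [0.001  0.0012 0.0007]
```

Call:
{"api": "apply_moves", "payload": {
  "increments": [
    {"linear": [-3.3,-1.1,0],"twist": [0,0,0],"hand": 1},
    {"linear": [-3.3,-1.1,0],"twist": [0,0,0],"hand": 1},
    {"linear": [-3.3,-1.1,0],"twist": [0,0,0],"hand": 1},
    {"linear": [-3.3,-1.1,0],"twist": [0,0,0],"hand": 1},
    {"linear": [-3.3,-1.1,0],"twist": [0,0,0],"hand": 1},
    {"linear": [-3.3,-1.1,0],"twist": [0,0,0],"hand": 1},
    {"linear": [-3.3,-1.1,0],"twist": [0,0,0],"hand": 1},
    {"linear": [-3.3,-1.1,0],"twist": [0,0,0],"hand": 1},
    {"linear": [-3.3,-1.1,0],"twist": [0,0,0],"hand": 1},
    {"linear": [-3.3,-1.1,0],"twist": [0,0,0],"hand": 1},
    {"linear": [-3.3,-1.1,0],"twist": [0,0,0],"hand": 1},
    {"linear": [-3.3,-1.1,0],"twist": [0,0,0],"hand": 1}
  ]
}}

```text
t: 29.45
ee_pos: [0.5503, -0.0554, 0.162]
orientation: [3.141, 0.001, 1.764]
wrist_force: [-0.9, -0.1, -0.5]
width: 0.205
```

```bash
python3 tip.py 44.5 -76 45.5
```

```text
t 29.45 tip in base [ 44.8 -22.3  46. ] ori [3.1405e+00 1.2000e-03 1.7635e+00] F [-0.9 -0.1 -0.5]
shift [-50.6 -17.9   0.5] twist [0.0011 0.0012 0.0007]
```

Call:
{"api": "apply_moves", "payload": {
  "increments": [
    {"linear": [-3.3,-1.2,0],"twist": [0,0,0],"hand": 1},
    {"linear": [-3.3,-1.2,0],"twist": [0,0,0],"hand": 1},
    {"linear": [-3.3,-1.2,0],"twist": [0,0,0],"hand": 1},
    {"linear": [-3.3,-1.2,0],"twist": [0,0,0],"hand": 1},
    {"linear": [-3.3,-1.2,0],"twist": [0,0,0],"hand": 1},
    {"linear": [-3.3,-1.2,0],"twist": [0,0,0],"hand": 1},
    {"linear": [-3.3,-1.2,0],"twist": [0,0,0],"hand": 1},
    {"linear": [-3.3,-1.1,0],"twist": [0,0,0],"hand": 1},
    {"linear": [-3.3,-1.1,0],"twist": [0,0,0],"hand": 1},
    {"linear": [-3.3,-1.1,0],"twist": [0,0,0],"hand": 1},
    {"linear": [-3.3,-1.1,0],"twist": [0,0,0],"hand": 1},
    {"linear": [-3.3,-1.1,0],"twist": [0,0,0],"hand": 1},
    {"linear": [-3.3,-1.1,0],"twist": [0,0,0],"hand": 1},
    {"linear": [-3.3,-1.1,0],"twist": [0,0,0],"hand": 1},
    {"linear": [-2,-0.7,0],"twist": [0,0,0],"hand": 1},
    {"linear": [0,0,0],"twist": [0,0,0],"hand": 1}
  ]
}}

```text
t: 31.45
ee_pos: [0.5425, -0.1098, 0.1621]
orientation: [3.14, 0.001, 1.763]
wrist_force: [-0.5, 0.3, -0.3]
width: 0.211
```

```bash
python3 tip.py 44.5 -76 45.5; python3 go.py 0.5054 -0.3225 0.22 101
```

```text
t 31.45 tip in base [ 44.7 -77.2  46.1] ori [3.1405e+00 1.2000e-03 1.7631e+00] F [-0.5  0.3 -0.3]
shift [1.2 0.2 0.6] twist [0.0011 0.0012 0.0003]
t 31.45 pos [ 0.5425 -0.1098  0.1621] ori [3.1405e+00 1.2000e-03 1.7631e+00] width 0.211 F [-0.5  0.3 -0.3]
shift now [-201.7  -77.   -57.8] twist [0.0011 0.0012 0.0003] shift after twist [-201.7  -77.   -57.9]
```

Seam passed at about 30 mm/s, 6 mm above it and within 0.5 mm sideways. Rising and returning to the stand.

Call:
{"api": "apply_moves", "payload": {
  "increments": [
    {"linear": [0,0,-8],"twist": [0,0,0],"hand": 1},
    {"linear": [0,0,-16],"twist": [0,0,0],"hand": 1},
    {"linear": [0,0,-18],"twist": [0,0,0],"hand": 1},
    {"linear": [-8,-3,-12],"twist": [0,0,0],"hand": 1},
    {"linear": [-18,-7,-2],"twist": [0,0,0],"hand": 1},
    {"linear": [-26,-10,0],"twist": [0,0,0],"hand": 1},
    {"linear": [-30,-11,0],"twist": [0,0,0],"hand": 1},
    {"linear": [-30,-11,0],"twist": [0,0,0],"hand": 1},
    {"linear": [-30,-11,0],"twist": [0,0,0],"hand": 1},
    {"linear": [-24,-9,0],"twist": [0,0,0],"hand": 1},
    {"linear": [-14,-5,0],"twist": [0,0,0],"hand": 1},
    {"linear": [-6,-2,0],"twist": [0,0,0],"hand": 1},
    {"linear": [0,0,0],"twist": [0,0,0],"hand": 1},
    {"linear": [0,0,0],"twist": [0,0,0],"hand": 1}
  ]
}}

```text
t: 33.2
ee_pos: [0.506, -0.3186, 0.2232]
orientation: [3.14, 0.002, 1.761]
wrist_force: [0.0, -0.5, -1.0]
width: 0.209
```

```bash
python3 go.py 0.5054 -0.3225 0.185 101
```

```text
t 33.2 pos [ 0.506  -0.3186  0.2232] ori [3.1403e+00 2.1000e-03 1.7606e+00] width 0.209 F [ 0.  -0.5 -1. ]
shift now [-3.6 -1.4 38.2] twist [ 0.0013  0.0021 -0.0022] shift after twist [-3.7 -1.3 38.2]
```

Call:
{"api": "apply_moves", "payload": {
  "increments": [
    {"linear": [-2,-0.6,6],"twist": [0.001,0.002,-0.002],"hand": 1},
    {"linear": [-1.5,-0.5,10],"twist": [0,0,0],"hand": 1},
    {"linear": [0,0,10],"twist": [0,0,0],"hand": 1},
    {"linear": [0,0,6],"twist": [0,0,0],"hand": 1},
    {"linear": [0,0,2],"twist": [0,0,0],"hand": 1},
    {"linear": [0,0,0],"twist": [0,0,0],"hand": 1}
  ]
}}

```text
t: 33.95
ee_pos: [0.5057, -0.3204, 0.1857]
orientation: [-3.141, -0.002, 1.765]
wrist_force: [-0.4, -1.0, -0.5]
width: 0.208
```

```bash
python3 go.py 0.5054 -0.3225 0.126 101
```

```text
t 33.95 pos [ 0.5057 -0.3204  0.1857] ori [-3.1407e+00 -1.7000e-03  1.7654e+00] width 0.208 F [-0.4 -1.  -0.5]
shift now [-2.1 -0.7 59.7] twist [-0.0009 -0.0017  0.0026] shift after twist [-2.  -0.7 59.7]
```

Call:
{"api": "apply_moves", "payload": {
  "increments": [
    {"linear": [-1,-0.4,4],"twist": [0,-0.002,0.002],"hand": 1},
    {"linear": [-1,0,8],"twist": [0,0,0],"hand": 1},
    {"linear": [0,0,10],"twist": [0,0,0],"hand": 1},
    {"linear": [0,0,10],"twist": [0,0,0],"hand": 1},
    {"linear": [0,0,8],"twist": [0,0,0],"hand": 1},
    {"linear": [0,0,5],"twist": [0,0,0],"hand": 1},
    {"linear": [0,0,3],"twist": [0,0,0],"hand": 1},
    {"linear": [0,0,1.5],"twist": [0,0,0],"hand": 1},
    {"linear": [0,0,0],"twist": [0,0,0],"hand": 1}
  ]
}}

```text
t: 35.08
ee_pos: [0.5059, -0.3229, 0.133]
orientation: [-3.141, 0.001, 1.763]
wrist_force: [-0.4, -0.4, -0.6]
width: 0.212
```

```bash
python3 go.py 0.5054 -0.3225 0.126 101
```

```text
t 35.08 pos [ 0.5059 -0.3229  0.133 ] ori [-3.1411e+00  9.0000e-04  1.7631e+00] width 0.212 F [-0.4 -0.4 -0.6]
shift now [ 0.5 -0.4  7. ] twist [-0.0005  0.0009  0.0003] shift after twist [ 0.5 -0.4  7. ]
```

Call:
{"api": "apply_moves", "payload": {
  "increments": [
    {"linear": [0,0,2],"twist": [0,0,0],"hand": 1},
    {"linear": [0,0,1.5],"twist": [0,0,0],"hand": 1},
    {"linear": [0,0,1],"twist": [0,0,0],"hand": 1},
    {"linear": [0,0,1],"twist": [0,0,0],"hand": 1},
    {"linear": [0,0,1],"twist": [0,0,0],"hand": 1},
    {"linear": [0,0,0.6],"twist": [0,0,0],"hand": 1}
  ]
}}

```text
t: 35.83
ee_pos: [0.5063, -0.3232, 0.1264]
orientation: [3.141, 0.002, 1.763]
wrist_force: [-0.3, -0.2, -1.3]
width: 0.21
```

```bash
python3 go.py 0.5054 -0.3225 0.126 101
```

```text
t 35.83 pos [ 0.5063 -0.3232  0.1264] ori [3.1411e+00 2.0000e-03 1.7632e+00] width 0.21 F [-0.3 -0.2 -1.3]
shift now [ 0.8 -0.7  0.4] twist [0.0005 0.002  0.0004] shift after twist [ 0.8 -0.7  0.4]
```

Call:
{"api": "apply_moves", "payload": {
  "increments": [
    {"linear": [0,-0.3,0.7],"twist": [0,0,0],"hand": 1},
    {"linear": [0,0,0.7],"twist": [0,0,0],"hand": 1},
    {"linear": [0,0,0],"twist": [0,0,0],"hand": 1},
    {"linear": [0,0,0],"twist": [0,0,0],"hand": 0.75},
    {"linear": [0,0,0],"twist": [0,0,0],"hand": 0.6},
    {"linear": [0,0,0],"twist": [0,0,0],"hand": 0.4},
    {"linear": [0,0,0],"twist": [0,0,0],"hand": 0.4},
    {"linear": [0,0,0],"twist": [0,0,0],"hand": 0.4},
    {"linear": [0,0,0],"twist": [0,0,0],"hand": 0.4},
    {"linear": [0,0,0],"twist": [0,0,0],"hand": 0.4}
  ]
}}

```text
t: 37.08
ee_pos: [0.5063, -0.3235, 0.1255]
orientation: [3.14, 0.003, 1.763]
wrist_force: [0.0, 0.2, -0.1]
width: 0.6
```

```bash
python3 go.py 0.5054 -0.3225 0.126 101
```

```text
t 37.08 pos [ 0.5063 -0.3235  0.1255] ori [3.1404e+00 2.7000e-03 1.7631e+00] width 0.6 F [ 0.   0.2 -0.1]
shift now [ 1.1 -0.6 -0.5] twist [0.0012 0.0027 0.0003] shift after twist [ 1.1 -0.6 -0.5]
```

Released. Rising straight up and then away along -y so that the cameras have a clear view.

Call:
{"api": "apply_moves", "payload": {
  "increments": [
    {"linear": [0,0,-6],"twist": [0,0,0],"hand": 0.4},
    {"linear": [0,0,-14],"twist": [0,0,0],"hand": 0.4},
    {"linear": [0,0,-20],"twist": [0,0,0],"hand": 0.4},
    {"linear": [0,0,-25],"twist": [0,0,0],"hand": 0.4},
    {"linear": [0,0,-25],"twist": [0,0,0],"hand": 0.4},
    {"linear": [0,0,-20],"twist": [0,0,0],"hand": 0.4},
    {"linear": [-10,0,-6],"twist": [0,0,0],"hand": 0.4},
    {"linear": [-30,0,0],"twist": [0,0,0],"hand": 0.4},
    {"linear": [-40,0,0],"twist": [0,0,0],"hand": 0.4},
    {"linear": [-40,0,0],"twist": [0,0,0],"hand": 0.4},
    {"linear": [-30,0,0],"twist": [0,0,0],"hand": 0.4},
    {"linear": [-10,0,0],"twist": [0,0,0],"hand": 0.4},
    {"linear": [0,0,0],"twist": [0,0,0],"hand": 0.4},
    {"linear": [0,0,0],"twist": [0,0,0],"hand": 0.4}
  ]
}}

```text
t: 38.83
ee_pos: [0.5377, -0.4864, 0.252]
orientation: [3.138, 0.004, 1.764]
wrist_force: [0.7, 0.0, -0.3]
width: 0.597
```

```bash
python3 - <<'E'
from h import *
t=snap('top','top9');s=snap('side','side9')
k=lambda im,x,y,w,h,W,H: cv2.resize(im[y:y+h,x:x+w],(W,H),interpolation=cv2.INTER_CUBIC)
a=k(t['pixels'],230,130,240,115,800,383);b=k(s['pixels'],250,150,160,200,270,217)
c=k(s['pixels'],260,205,80,65,267,217);d=k(s['pixels'],270,270,80,65,263,217)
cv2.imwrite('pics/c9.png',np.vstack([a,np.hstack([b,c,d])])[:,:,::-1])
E
python3 go.py 0.5 -0.45 0.22 101
```

```text
t 38.92 pos [ 0.5378 -0.4863  0.2523] ori [3.1382 0.0044 1.7642] width 0.6 F [ 0.1 -0.4 -0.7]
shift now [ 43.  -30.2  32. ] twist [0.0034 0.0044 0.0014] shift after twist [ 42.8 -30.1  32.3]
```

View pics/c9.png

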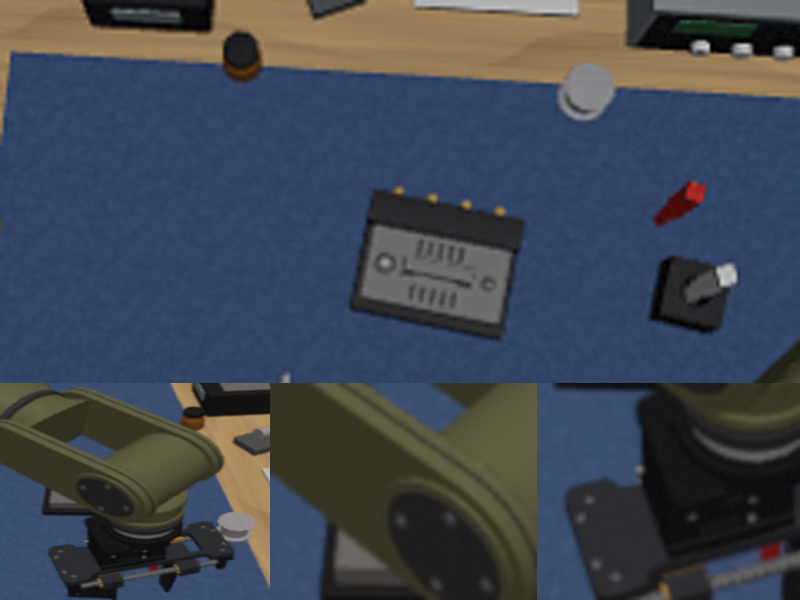

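The final top view shows the cover home on both pegs beside the block, with a thin dark seam. The pen stands in its stand, with its top at display (727,275), i.e. pixel (448,212), the same as at the start. The jar (302.6,147), the spool (406,157) and the red look-alike have not moved, and the gripper is clear.

```bash
python3 -c "
from cell import ctrl
print(ctrl.sign_off(), ctrl.get_obs()['t'])"
```

```text
the job is handed in; nothing more can be done
the job is handed in; nothing more can be done
```

The job is done and handed in at about 39 s of the 72 s allowed; the hand-in reports no verdict.

- **Cover:** I lowered the grey cover onto both pegs with the large hole on the thick peg. It stopped exactly 20 mm above its height on the bench and stayed there under about 7.5 N, and both pegs show through their holes.
- **Seam:** I ran the pen tip along the seam from 76 mm on the thick-peg side to -77 mm on the thin-peg side, covering the whole ±70 mm. Speed was about 30 mm/s, height about 6 mm above the seam, and sideways error within 0.5 mm by my own base-pose estimate (good to about 1 mm).
- **Pen:** It is back in its stand, and its top is at the same camera pixel as before.
- **Last checks:** The final top view shows the cover home and the jar, spool and red pen unmoved, with the gripper clear. In the final side picture the arm blocked the cover and the pen, so that check rests on the top view and the contact and height readings.
- **Disagreement:** The cameras differed by about 2–5 mm on the base position before placing. I settled it by looking at the thick peg through the cover's hole.

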